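# Lift a dipped cookie off the sheet pan with a spatula and set it on the setting stand

### The arm

A 6-joint arm with a two-finger parallel gripper is mounted at the origin on the work surface. World frame = base frame: x ahead of the robot, y to its left, z up, the work surface at z = 0. Lengths are in mm, angles in rad, forces in N, time in s.
With the tool pointing down it reaches from about 275 to 1000 mm from the base axis. Payload 8.4 kg.
Tool frame: the origin (TCP) lies at the very end of the fingers, on their centre line; the grasp point (between the pads) lies bot.tcp_to_grasp behind it (bot.tcp_to_grasp is the distance from the TCP to the grasp point, in mm); z points along the fingers, y is the line along which they close (so a half turn about z gives the same grasp; the last joint's range is limited). The gripper opens to 85 mm and grips with 20 to 120 N. Pads are 22 mm wide; open, the fingers measure 114 mm over their backs; the gripper's body (76 mm by 85 mm) begins 54 mm behind the grasp point. The pads swing forward as they close: fully open they stand 13 mm farther back than shut.
Start: joints at [-1.152, 0.353, 1.633, -0, 1.155, -0.002], TCP at [255.306, -570.48, 231.281] pointing down, gripper open.
Joint ranges: [-2.63, 2.63], [-0.92, 2.1], [0.06, 2.66], [-1.3, 4.44], [0, 2.69], [-3.02, 3.02]. Speed limits (rad/s): [2.22, 2.22, 2.79, 3.14, 3.14, 3.14].

### API

Orientations are given as a rotation vector (axis times angle).
In Python, from cell import bot, imaging gives the robot as it stands. The module is installed in compiled form; this text tells all that it offers.
- The arm moves only by the shell command python3 -m inch 'ROWS' [FORCE]. ROWS is JSON, a list of rows, each a list of 3 entries, a list of its own where there are three numbers: the opening, from -1 (shut) to 1 (fully open), then the shift along the tool's x, y, z in units of 50 mm (1.0 is 50 mm), then the turn, a rotation vector about the tool's x, y, z in degrees. In form: [[jaw, [dx, dy, dz], [wx, wy, wz]], ...]. A call has 1 to 12 rows; each row shifts and turns the commanded pose from where the row before left it, along the tool's axes as they then stand; what a row does not reach is not made up. A row lasts 1/8 s, in which the tool goes at most 62.5 mm and 10.7 degrees, less where a joint would pass 70% of its speed; a pose out of reach is approached as far as the arm can. A call is refused whole if a number of a shift passes 1 or a number of a turn 10.7, either way. A call with a gripper value outside its range is refused whole. The fingers move at their own pace and stop on an object; FORCE is the grip in N (left out, the last holds). Time passes only in rows, so rows that do not move let the fingers close. It gives the time, the measured TCP pose, the force, the opening and the grip force at its end, in the units of the state.
- bot.get_obs(): the state, without advancing time (a new reading comes with each control period).
- imaging.get_image(name): name is "side" or "top" or "wrist"; returns a dict with "img" (384x512x3 uint8, red, green, blue), "depth" (384x512 float32, mm along the optical axis (not along the pixel's ray), 0 where there is no reading), "mtx" (3x3 intrinsics, pixels), "k1" (the pictures are not rectified: a ray, as slopes to the right and down, at radius r is drawn at 1 + k1 r^2 times it, then the intrinsics apply), "rvec" (rotation vector, rad) and "tvec" (3), from world to camera coordinates, as OpenCV has them; the wrist camera has in their place "mount" (4x4, takes a point from camera to tool coordinates, whose origin is the TCP and whose axes are the flange's). Camera axes: x right, y down, z forward; pixel columns grow to the right and rows downward; lengths in mm; the calibration is good to about 2 mm. A picture is of the moment at which its call begins: read the wrist's pose just before it.
- bot.job_done(): hands the job in; it is judged then, once.
The state is a dict: "time_s": time; "q": joint angles; "qd": joint speeds; "joint_efforts": joint torques, N m; "position": TCP position; "ee_rot": TCP orientation; "force": force on the tool from outside, world axes, zero at the start; "wrist_torque": the same for the moment, N m; "gripper_width": finger opening in mm; "grasp_force": force on a finger pad.
Only numpy, scipy, OpenCV 4.12 (cv2) and the standard library are available. Lean on these libraries where they do the work, as an engineer would, in place of code of your own. Each camera call takes 0.05 s, during which the arm holds its last target. There are 200 camera calls.

### The job

Slide the spatula under the big round chocolate cookie in the sheet pan, lift it out on the blade, and set it down gently, flat and centred, across the two rails of the wooden setting stand, lowering the blade between the rails and drawing it out. Then lay the spatula down flat on the bare worktop, blade down. Never touch the cookie with the gripper or the arm, don't tip it over or let it fall on the worktop, and leave the two chocolate bars, the jug and the jar where they are.

Things in the scene. Friction and masses are not known exactly. Their poses are not given: they have to be found in the camera images.
- cookie: Round flat dark-brown chocolate cookie in the pan, 94 mm across, 14 mm thick, about 90 g. Underside 80 mm across, sloping out to 94 mm at 5 mm height, so a thin blade gets under the edge. Origin: centre of its underside, z up. It is in any of three places in the pan, its edge 4 to 42 mm from the pan's far (+x) rim, which can serve as a stop.
- spatula: Cranked spatula, 130 g, standing on its flat blade. Origin: centre of the blade's underside; x to the tip, z up. Steel blade: x -50 to 50 mm, 40 mm wide, 2.5 mm thick, 1.5 mm at the tip, slippery. A bent neck rises from its back (x -44, z 6) to the handle (x -68, z 46). Handle: straight level black bar, x -83 to -173, 18 mm wide (y), z 36 to 56.
- spatula_grip (a point): Point in the middle of the handle's section where it is well gripped (fingers closing across the 18 mm width): 115 mm behind and 46 mm above the spatula's origin. Same axes as the spatula.
- spatula_tip (a point): Middle of the blade's front edge, on the underside, 50 mm ahead of the spatula's origin.
- pan: Paper-lined aluminium sheet pan, fixed, 270 (x) by 340 (y) mm outside. Origin: centre of its underside. Floor top at z 2 mm; rim all round 4 mm thick, its top at z 20 mm. Inner faces at x -131 and +131 mm, y -166 and +166 mm. The far rim is at +x.
- stand: Wooden setting stand, fixed. Origin: centre of its underside. Base 120 (x) by 100 (y) mm, 8 mm thick; on it two rails along x, 110 mm long (x -55 to 55), 16 mm thick, tops at z 45 mm. The gap between the rails is 56 mm wide (y -28 to 28), open at both ends and above, its floor at z 8 mm.
- stand_top (a point): Point midway between the rails at the height of their tops, in the middle of their length: the centre of the cookie's underside belongs here. Same axes as the stand.
- bar_a: Dark-brown rectangular chocolate bar lying in the pan, 80 (x) by 45 (y) by 12 mm. Origin: centre of its underside. Leave alone.
- bar_b: Another chocolate bar like bar_a. Leave alone.
- jug: Grey empty jug, 116 mm across its rim, 150 mm high, handle at +y. Origin: centre of its underside. Leave alone.
- jar: Small closed amber glass jar, 60 mm across, 85 mm high. Origin: centre of its underside. Leave alone.
Not all that is in view belongs to the job. Several things have the shape of the stand; the one meant has the colours described above.

How it is judged:
By the outcome, as a careful person would: the job done as asked, in the order asked, and still so for the second after the job is handed in, with the robot touching nothing.
It also fails if it takes over 67 s, if anything falls off the work surface, if the arm or the gripper's body presses on something with over 40 N, if the wrist force passes 120 N, or if a joint passes its speed limit or range.

## Working session

There is one attempt and no reset: what is moved stays moved. The work goes in short steps, Python scripts to look and compute and a shell command to move; the robot and the scene stay as the last step left them, time stands still between calls to the robot, and variables do not carry over. Pictures are saved under pics/ and viewed, at most 12 in all, crops included, and the job is handed in when it is done.

```bash
mkdir -p pics
cat > h.py <<'E'
import numpy as np,cv2
from cell import bot,imaging
from scipy.spatial.transform import Rotation as R
def get(n):
    o=bot.get_obs(); d=imaging.get_image(n); d['obs']=o
    if 'mount' in d:
        T=np.eye(4);T[:3,:3]=R.from_rotvec(o['ee_rot']).as_matrix();T[:3,3]=o['position']
        W=T@np.array(d['mount'])
    else:
        T=np.eye(4);T[:3,:3]=R.from_rotvec(np.ravel(d['rvec'])).as_matrix();T[:3,3]=np.ravel(d['tvec']);W=np.linalg.inv(T)
    d['W']=W; return d
def ray(d,u,v):
    k=d['k1'];m=d['mtx'];p=np.array([(u-m[0][2])/m[0][0],(v-m[1][2])/m[1][1]]);s=p.copy()
    for _ in range(20): s=p/(1+k*(s@s))
    return np.array([*s,1.])
def px(d,u,v,z=None):
    """world point: by depth, or on plane z"""
    r=ray(d,u,v);W=d['W']
    if z is None: return W[:3,:3]@(r*d['depth'][int(round(v)),int(round(u))])+W[:3,3]
    w=W[:3,:3]@r; return W[:3,3]+w*(z-W[2,3])/w[2]
def proj(d,P):
    c=np.linalg.inv(d['W'])@np.append(P,1);s=c[:2]/c[2];s=s*(1+d['k1']*(s@s));m=d['mtx']
    return s[0]*m[0][0]+m[0][2],s[1]*m[1][1]+m[1][2]
def tri(a,b):
    """a=(d,u,v), b likewise; midpoint and gap"""
    o=[];w=[]
    for d,u,v in (a,b): x=d['W'][:3,:3]@ray(d,u,v);w.append(x/np.linalg.norm(x));o.append(d['W'][:3,3])
    t=np.linalg.lstsq(np.c_[w[0],-w[1]],o[1]-o[0],rcond=None)[0]
    p,q=o[0]+t[0]*w[0],o[1]+t[1]*w[1];return (p+q)/2,np.linalg.norm(p-q)
def save(d,f,box=None,w=800):
    i=d['img'][:,:,::-1]
    if box: i=i[box[1]:box[3],box[0]:box[2]]
    s=min(w/i.shape[1],600/i.shape[0]);cv2.imwrite('pics/'+f,cv2.resize(i,None,fx=s,fy=s,interpolation=cv2.INTER_CUBIC));print(f,'scale',s)
E
python3 - <<'E'
from h import *
import pickle
t=get('top');s=get('side');pickle.dump((t,s),open('ts.pkl','wb'))
save(t,'top0.png');save(s,'side0.png')
print(t['W'].round(2),s['W'].round(2),t['mtx'],t['k1'],bot.tcp_to_grasp, bot.get_obs())
E
```

```text
top0.png scale 1.5625
side0.png scale 1.5625
[[ 1.00000e-02 -1.00000e+00  8.00000e-02  4.20320e+02]
 [-1.00000e+00 -1.00000e-02  3.00000e-02  1.96500e+01]
 [-3.00000e-02 -8.00000e-02 -1.00000e+00  1.48246e+03]
 [ 0.00000e+00  0.00000e+00  0.00000e+00  1.00000e+00]] [[-9.5000e-01 -2.1000e-01  2.3000e-01  2.4396e+02]
 [-3.1000e-01  6.1000e-01 -7.3000e-01  9.6144e+02]
 [ 1.0000e-02 -7.6000e-01 -6.5000e-01  8.5883e+02]
 [ 0.0000e+00  0.0000e+00  0.0000e+00  1.0000e+00]] [[487.34814051   0.         252.03568011]
 [  0.         487.34814051 188.4312806 ]
 [  0.           0.           1.        ]] -0.07359771727594545 18.700000000000003 {'time_s': 0.1, 'q': array([-1.15238607e+00,  3.53576202e-01,  1.63403543e+00,  4.27042316e-06,
        1.15523206e+00, -2.39501606e-03]), 'qd': array([ 9.24469604e-05, -6.82643245e-04, -3.10378483e-03,  4.02914296e-04,
       -5.95290204e-04, -3.02606672e-05]), 'joint_efforts': array([-7.97502685e-05, -6.06352758e+01, -3.42820430e+01, -3.62385424e-05,
        3.95314128e-03,  3.24517612e-05]), 'position': array([ 255.14165065, -570.08616455,  230.64885977]), 'ee_rot': array([-3.07111348e+00, -6.55874698e-01,  3.99658896e-04]), 'force': array([-0.29184124, -0.4804547 , -0.20078253]), 'wrist_torque': array([0.03561777, 0.01479029, 0.02010197]), 'grasp_force': 0.0, 'gripper_width': 85.47948013096862}
```

View pics/top0.png

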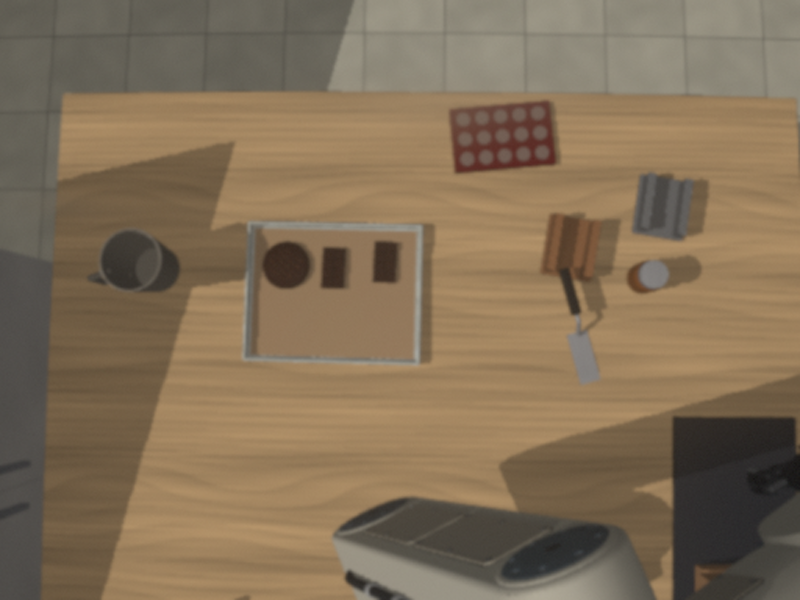

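View pics/side0.png

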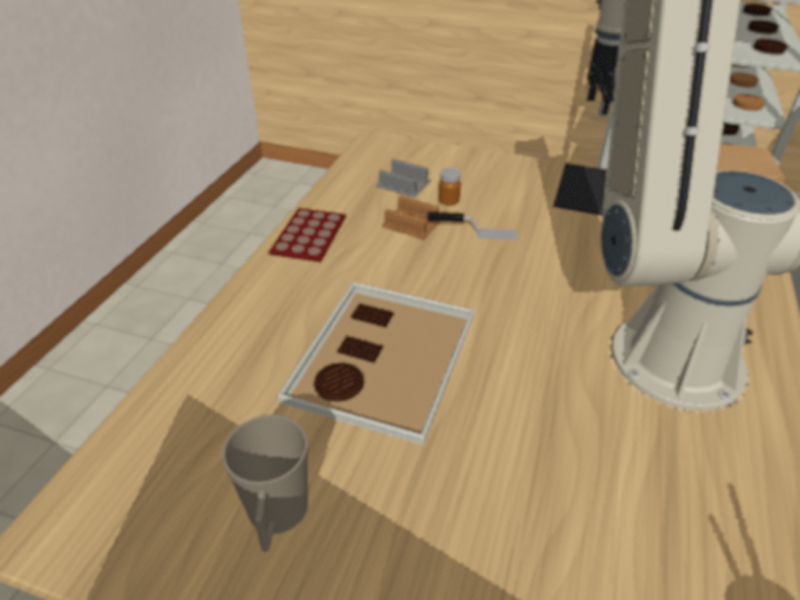

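The top view (+x up, +y left) shows the pan centred near (333,292) and the cookie near its far-left corner at (287,265). The wooden stand is at (571,247). The spatula's black handle runs from (565,270) to (575,312), with its blade tip towards the robot at (588,382). The side view agrees. The jug is left of the pan, and the jar is right of the stand.

Run:
```python
from h import *
import pickle
t,s=pickle.load(open('ts.pkl','rb'))
for n,u,v,z in [('cookie',287,265,16),('panTL',247,223,20),('panTR',423,226,20),('panBL',244,360,20),('panBR',420,363,20),('standTL',551,213,45),('standTR',602,220,45),('standBL',542,273,45),('standBR',594,280,45),('hEnd',565,270,56),('hFront',575,312,56),('bladeback',582,334,2),('tip',589,382,2),('jar',655,274,85),('jug',132,260,150)]:
    print(n,px(t,u/1.5625,v/1.5625).round(0),px(t,u/1.5625,v/1.5625,z).round(0))
for n,u,v,z in [('cookie',340,382,16),('hEnd',428,216,56),('hFront',464,216,56)]:
    print(n,px(s,u/1.5625,v/1.5625).round(0),px(s,u/1.5625,v/1.5625,z).round(0))
w=get('wrist');print(np.array(w['mount']).round(3),w['mtx'])
```

```text
cookie [593. 269.  19.] [593. 269.  16.]
panTL [679. 354.  -2.] [675. 350.  20.]
panTR [675.   5.  -2.] [672.   5.  20.]
panBL [408. 346.  27.] [408. 348.  20.]
panBR [406.   8.   1.] [407.   8.  20.]
standTL [ 704. -247.   -2.] [ 695. -239.   45.]
standTR [ 420.   20. 1482.] [ 682. -336.   45.]
standBL [ 584. -228.    5.] [ 579. -221.   45.]
standBR [ 572. -330.   -1.] [ 567. -320.   45.]
hEnd [ 585. -263.   54.] [ 584. -262.   56.]
hFront [ 506. -281.   56.] [ 506. -281.   56.]
bladeback [ 466. -305.    6.] [ 466. -306.    2.]
tip [ 374. -318.    6.] [ 374. -319.    2.]
jar [ 575. -423.   86.] [ 576. -423.   85.]
jug [599. 575.  26.] [584. 527. 150.]
cookie [586. 277.  12.] [585. 280.  16.]
hEnd [ 580. -256.   48.] [ 577. -244.   56.]
hFront [ 497. -283.   50.] [ 495. -273.   56.]
[[ 0.00000e+00 -9.59000e-01 -2.84000e-01  7.21350e+01]
 [ 1.00000e+00  0.00000e+00  1.00000e-03 -9.32000e-01]
 [-1.00000e-03 -2.84000e-01  9.59000e-01 -1.41918e+02]
 [ 0.00000e+00  0.00000e+00  0.00000e+00  1.00000e+00]] [[295.63990359   0.         252.80481957]
 [  0.         295.63990359 194.46292901]
 [  0.           0.           1.        ]]
```

```bash
python3 -m inch '[[1,[0.5,-0.24,0],[0,0,0]],[1,[0.9,-0.42,-0.05],[0,0,0]],[1,[0.9,-0.42,-0.05],[0,0,0]],[1,[0.9,-0.42,-0.05],[0,0,0]],[1,[0.9,-0.42,-0.05],[0,0,0]],[1,[0.9,-0.42,-0.05],[0,0,0]],[1,[0.9,-0.42,-0.05],[0,0,0]],[1,[0.9,-0.42,-0.05],[0,0,0]],[1,[0,0,0],[0,0,-10]],[1,[0,0,0],[0,0,-10]],[1,[0,0,0],[0,0,-10]],[1,[0,0,0],[0,0,-10]]]'
python3 -m inch '[[1,[0,0,0],[0,0,-10.5]],[1,[0,0,0],[0,0,-10.5]],[1,[0,0,0],[0,0,-10.5]],[1,[0,0,0],[0,0,-10.5]],[1,[0,0,0],[0,0,-10.5]],[1,[0,0,0],[0,0,-10.5]],[1,[0,0,0],[0,0,-10.5]],[1,[0,0,0],[0,0,-10.5]],[1,[0,0,0],[0,0,-10.5]],[1,[0,0,0],[0,0,-10.5]],[1,[0,0,0],[0,0,-10.5]],[1,[0,0,0],[0,0,-10.5]]]'
python3 - <<'E'
from h import *
import pickle
w=get('wrist');pickle.dump(w,open('w1.pkl','wb'));save(w,'w1.png')
o=w['obs'];M=R.from_rotvec(o['ee_rot']).as_matrix();print(o['position'],np.degrees(np.arctan2(M[1,0],M[0,0])),o['q'],M[:,2])
E
```

```text
time_s: 1.65
position: [500.6, -286.3, 248.5]
ee_rot: [-2.657, -1.675, 0.0]
force: [0.3, 0.0, -0.1]
gripper_width: 85.3
grasp_force: 0.0
time_s: 3.15
position: [500.5, -286.4, 248.5]
ee_rot: [0.286, -3.128, -0.0]
force: [-0.6, -0.1, -0.7]
gripper_width: 85.2
grasp_force: 0.0
w1.png scale 1.5625
[ 500.54191969 -286.36631867  248.53864992] -169.54451437636266 [-5.22275346e-01  2.62217251e-01  1.72034319e+00  2.31609015e-05
  1.15952237e+00 -2.27556353e+00] [-4.14230453e-04  2.62920779e-04 -9.99999880e-01]
```

View pics/w1.png

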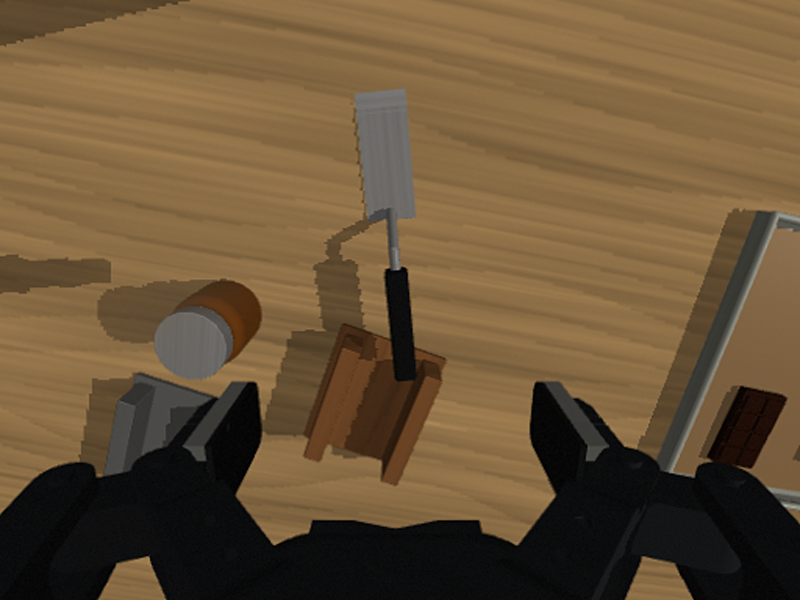

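The wrist view shows the blade with its tip edge from (355,93) to (405,89) and back edge from (365,218) to (415,216). The handle runs from (397,269) to (405,379) and overhangs the near end of the stand gap. I'll enlarge the stand and handle.

Run:
```python
from h import *
import pickle
w=pickle.load(open('w1.pkl','rb'));save(w,'w1c.png',(190,165,290,315))
k=1.5625
P={n:px(w,u/k,v/k,z) for n,u,v,z in [('tipL',355,93,1.5),('tipR',405,89,1.5),('bL',365,218,2.5),('bR',415,216,2.5),('hfL',387,271,56),('hfR',407,268,56),('hbL',394,380,56),('hbR',416,377,56)]}
for n in P: print(n,P[n].round(1))
for u,v in [(397,275),(405,370),(400,320)]: print(px(w,u/k,v/k).round(1))
tip=(P['tipL']+P['tipR'])/2;b=(P['bL']+P['bR'])/2;hf=(P['hfL']+P['hfR'])/2;hb=(P['hbL']+P['hbR'])/2
for a,c in((b,tip),(hb,hf),(hb,tip)): print(np.degrees(np.arctan2(*(c-a)[1::-1])),np.linalg.norm((c-a)[:2]))
```

```text
w1c.png scale 4.0
tipL [ 379.6 -339.6    1.5]
tipR [ 369.7 -301.8    1.5]
bL [ 473.5 -315.9    2.5]
bR [ 464.3 -275.4    2.5]
hfL [ 502.7 -291.2   56. ]
hfR [ 497.8 -277.1   56. ]
hbL [ 588.8 -270.1   56. ]
hbR [ 583.1 -253.4   56. ]
[ 504.5 -283.3   55.4]
[ 578.7 -263.1   56. ]
[ 538.4 -274.7   56.2]
-165.10471749314883 97.51902063058947
-165.34854275536227 88.57933507649476
-164.39659527260966 219.35766219644574
```

View pics/w1c.png

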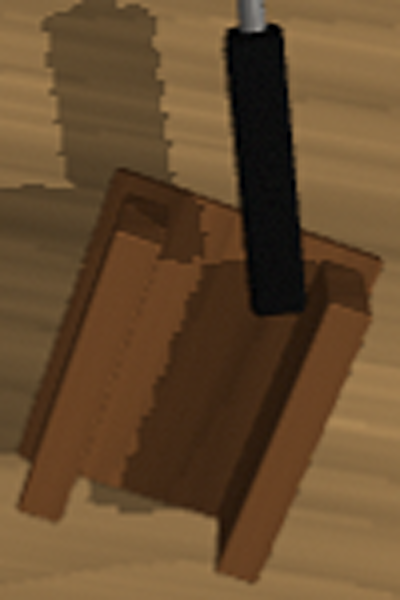

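```bash
python3 -m inch '[[1,[0,0,0],[0,0,-4.4]],[1,[-0.2,0,0.5],[0,0,0]],[1,[-0.22,0.03,0.9],[0,0,0]],[1,[-0.22,0,0.9],[0,0,0]],[1,[0,0,0.9],[0,0,0]],[1,[0,0,0],[0,0,0]]]' 100
python3 - <<'E'
from h import *
import pickle
w=pickle.load(open('w1.pkl','rb'))
f=lambda u,v,z=None:px(w,190+u/4,165+v/4,z)
L=[f(118,232,45),f(163,243,45),f(18,511,45),f(57,521,45)];Rr=[f(325,298,45),f(370,314,45),f(218,571,45),f(254,582,45)]
for p in L+Rr: print(p.round(1))
print('depth',[f(u,v)[2].round(1) for u,v in[(100,350),(80,400),(300,430),(260,520)]])
c=(sum(L)+sum(Rr))/8;print('centre',c)
for a,b in((L[0],L[2]),(L[1],L[3]),(Rr[0],Rr[2]),(Rr[1],Rr[3])): print(np.degrees(np.arctan2(*(b-a)[1::-1])),np.linalg.norm(b-a))
print(np.linalg.norm(L[1]-Rr[0]),np.linalg.norm(L[3]-Rr[2]))
w=get('wrist');pickle.dump(w,open('w2.pkl','wb'));save(w,'w2.png')
o=w['obs'];print(o['position'])
E
```

```text
time_s: 3.95
position: [528.8, -275.6, 85.6]
ee_rot: [0.393, -3.111, -0.006]
force: [0.6, -0.2, 1.1]
gripper_width: 85.5
grasp_force: 0.0
[ 574.1 -314.5   45. ]
[ 575.2 -300.    45. ]
[ 681.4 -332.9   45. ]
[ 682.9 -319.3   45. ]
[ 584.5 -246.1   45. ]
[ 587.4 -230.7   45. ]
[ 692.7 -261.7   45. ]
[ 694.9 -248.7   45. ]
depth [np.float64(46.2), np.float64(45.8), np.float64(45.8), np.float64(44.6)]
centre [ 634.16365487 -281.7311761    45.        ]
-9.700755566847368 108.84471337101905
-10.133799633090605 109.36638439227002
-8.243801347563686 109.32842025216864
-9.470449448550125 108.99076866802727
54.73646075620874 58.342769739264156
w2.png scale 1.5625
[ 528.8251252  -275.57741427   85.59213854]
```

View pics/w2.png

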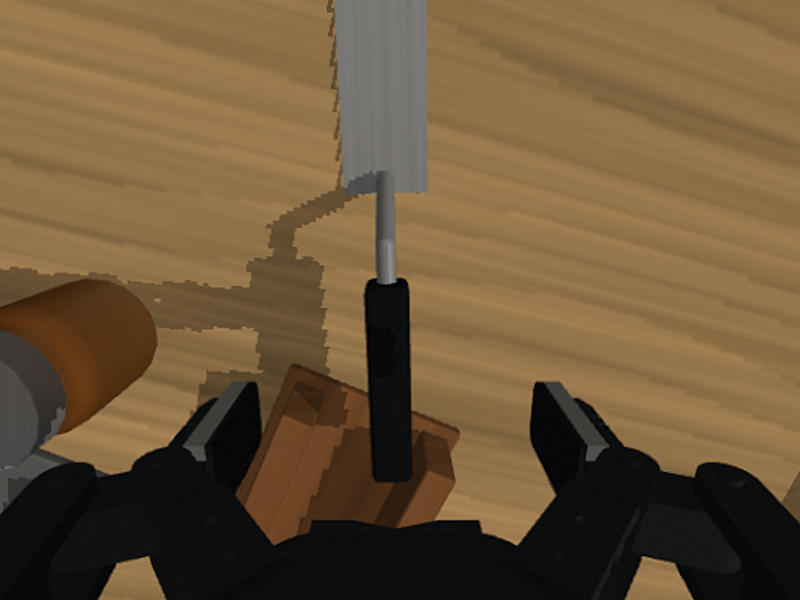

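The handle's top runs from (388,281) to (393,480), between the open pads. I'll triangulate its ends against the first view.

Run:
```python
from h import *
import pickle
a=pickle.load(open('w1.pkl','rb'));b=pickle.load(open('w2.pkl','rb'));k=1.5625
F=tri((a,397/k,269.5/k),(b,388/k,281/k));B=tri((a,405/k,379/k),(b,393/k,480/k));print(F,B)
f=px(b,388/k,281/k,56);r=px(b,393/k,480/k,56);print(f,r)
d=(f-r)[:2];h=np.arctan2(d[1],d[0]);print('head',np.degrees(h),np.linalg.norm(d))
u=np.array([np.cos(h),np.sin(h)]);g=((f[:2]-32*u)+(r[:2]+58*u))/2;print('grip',g)
o=b['obs'];M=R.from_rotvec(o['ee_rot']).as_matrix();print('toolx head',np.degrees(np.arctan2(M[1,0],M[0,0])),M[:,2]);print('shift',M.T@(np.array([*g,27.3])-o['position'])/50)
```

```text
(array([ 511.76865658, -282.05626956,    2.27506916]), np.float64(0.5906394715495716)) (array([ 587.09178331, -261.00544608,   54.17289501]), np.float64(0.8893835219935478))
[ 499.25962208 -284.94725139   56.        ] [ 585.61409542 -260.9244921    56.        ]
head -164.45408264080197 89.63363224274329
grip [ 529.91245106 -276.42000893]
toolx head -165.61380657954655 [-0.00630861  0.00331675 -0.9999746 ]
shift [-0.02304097 -0.02729869  1.16562007]
```

```bash
python3 -m inch '[[1,[-0.02,-0.03,0.4],[0,0,-0.7]],[1,[0,0,0.4],[0,0,0]],[1,[0,0,0.36],[0,0,0]],[1,[0,0,0],[0,0,0]],[-1,[0,0,0],[0,0,0]],[-1,[0,0,0],[0,0,0]],[-1,[0,0,0],[0,0,0]],[-1,[0,0,0],[0,0,0]],[-1,[0,0,0],[0,0,0]],[-1,[0,0,0],[0,0,0]]]' 100
python3 - <<'E'
from h import *
o=bot.get_obs();M=R.from_rotvec(o['ee_rot']).as_matrix();print(o['position'],o['gripper_width'],o['grasp_force'],o['force'],M.round(4))
E
```

```text
time_s: 5.25
position: [532.9, -278.3, 31.2]
ee_rot: [-0.416, 3.113, -0.001]
force: [-0.4, 0.3, 5.4]
gripper_width: 16.1
grasp_force: 98.0
[ 532.92482197 -278.30798136   31.15659431] 16.060009863848073 98.04689526557922 [-0.37754201  0.2939354   5.41234188] [[-9.650e-01 -2.623e-01  6.000e-04]
 [-2.623e-01  9.650e-01 -3.000e-04]
 [-5.000e-04 -4.000e-04 -1.000e+00]]
```

```bash
python3 -m inch '[[-1,[0,0,-0.3],[0,0,0]],[-1,[0,0,-0.6],[0,0,0]],[-1,[0,0,-0.8],[0,0,0]],[-1,[0,0,-0.8],[0,0,0]],[-1,[0,0,-0.8],[0,0,0]],[-1,[0,0,-0.8],[0,0,5]],[-1,[0,0,-0.3],[0,0,10]],[-1,[0,0,0],[0,0,10]],[-1,[0,0,0],[0,0,10]],[-1,[0,0,0],[0,0,10]],[-1,[0,0,0],[0,0,10]],[-1,[0,0,0],[0,0,10]]]' 100
python3 -m inch '[[-1,[0,0,0],[0,0,10]],[-1,[0,0,0],[0,0,10]],[-1,[0,0,0],[0,0,10]],[-1,[0,0,0],[0,0,10]],[-1,[0,0,0],[0,0,10]],[-1,[0,0,0],[0,0,10]],[-1,[0,0,0],[0,0,10]],[-1,[0,0,0],[0,0,10]],[-1,[0,0,0],[0,0,10]],[-1,[0,0,0],[0,0,9.8]],[-1,[0,0,0],[0,0,0]]]'
python3 -m inch '[[-1,[-0.06,-0.4,0],[0,0,0]],[-1,[-0.1,-0.8,0],[0,0,0]],[-1,[-0.1,-0.9,0],[0,0,0]],[-1,[-0.1,-0.9,0],[0,0,0]],[-1,[-0.1,-0.9,0],[0,0,0]],[-1,[-0.1,-0.9,0],[0,0,0]],[-1,[-0.1,-0.9,0],[0,0,0]],[-1,[-0.1,-0.9,0],[0,0,0]],[-1,[-0.1,-0.9,0],[0,0,0]],[-1,[-0.1,-0.8,0],[0,0,0]],[-1,[-0.1,-0.3,0],[0,0,0]],[-1,[0,0,0],[0,0,0]]]'
python3 - <<'E'
from h import *
import pickle
w=get('wrist');pickle.dump(w,open('w3.pkl','wb'));save(w,'w3.png')
o=w['obs'];M=R.from_rotvec(o['ee_rot']).as_matrix();print(o['position'],o['q'],o['gripper_width'],o['grasp_force'],o['force'],M.round(4))
E
```

```text
time_s: 6.75
position: [532.3, -278.1, 251.4]
ee_rot: [-1.331, -2.846, 0.0]
force: [-0.2, -0.5, -1.3]
gripper_width: 16.1
grasp_force: 97.8
time_s: 8.12
position: [532.3, -278.1, 251.2]
ee_rot: [-3.031, -0.826, 0.0]
force: [0.3, -0.8, -1.3]
gripper_width: 16.1
grasp_force: 97.8
time_s: 9.62
position: [268.6, 66.2, 251.0]
ee_rot: [-3.029, -0.833, -0.001]
force: [0.7, -0.5, -0.1]
gripper_width: 16.5
grasp_force: 98.0
w3.png scale 1.5625
[268.64033314  66.240214   251.04945933] [ 2.36299365e-01 -2.78184725e-01  2.24930196e+00  2.86240492e-05
  1.16969270e+00  1.27053350e+00] 16.477643887760504 98.01196575164795 [ 0.70660513 -0.50536389 -0.12942175] [[ 8.595e-01  5.112e-01  8.000e-04]
 [ 5.112e-01 -8.595e-01  2.000e-04]
 [ 8.000e-04  2.000e-04 -1.000e+00]]
```

View pics/w3.png

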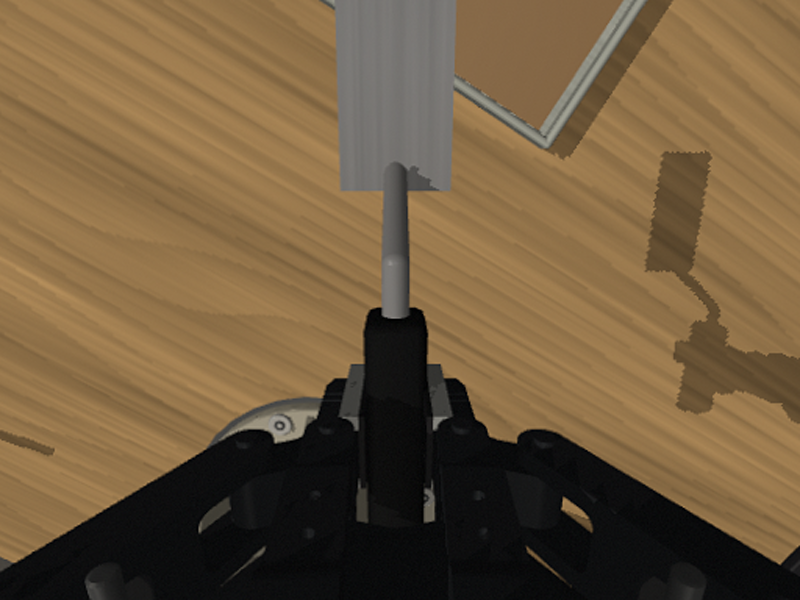

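The blade sits straight in the grip, with the neck at (396,180–315). However, the heading is still 31° short, because I miscounted the turn. I'll correct that and move to the viewing place.

```bash
python3 -m inch '[[-1,[0.4,0.06,0],[0,0,0]],[-1,[0.75,0.12,0],[0,0,0]],[-1,[0.85,0.13,0],[0,0,0]],[-1,[0.85,0.13,0],[0,0,0]],[-1,[0.85,0.13,0],[0,0,0]],[-1,[0.6,0.1,0],[0,0,0]],[-1,[0.2,0.03,0],[0,0,8]],[-1,[0,0,0],[0,0,10]],[-1,[0,0,0],[0,0,10]],[-1,[0,0,0],[0,0,2.7]],[-1,[0,0,0],[0,0,0]]]' 100
python3 - <<'E'
from h import *
import pickle
w=get('wrist');pickle.dump(w,open('w4.pkl','wb'));save(w,'w4.png')
o=w['obs'];M=R.from_rotvec(o['ee_rot']).as_matrix();print(o['position'],o['q'],o['force'],M.round(4))
E
```

```text
time_s: 11.05
position: [481.8, 148.6, 250.5]
ee_rot: [3.141, -0.007, -0.001]
force: [0.0, 0.4, -1.3]
gripper_width: 16.3
grasp_force: 98.0
w4.png scale 1.5625
[481.79716426 148.56876135 250.47646818] [ 2.96221351e-01  1.44358118e-01  1.86536016e+00 -1.37001969e-04
  1.13225023e+00  1.87144751e+00] [ 0.03046344  0.35413551 -1.32191615] [[ 1.0e+00 -4.4e-03 -3.0e-04]
 [-4.4e-03 -1.0e+00 -2.0e-04]
 [-3.0e-04  2.0e-04 -1.0e+00]]
```

View pics/w4.png

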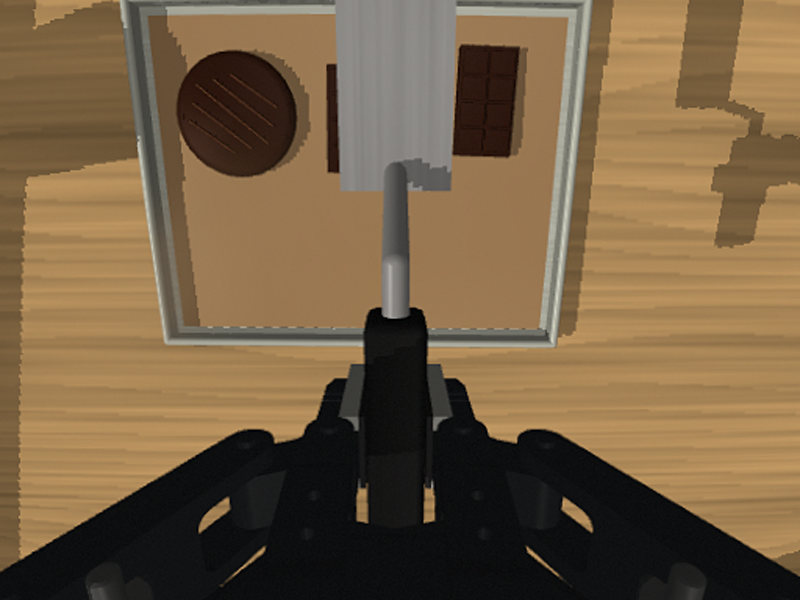

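The cookie's outline spans columns 177–297 and rows 50–177. The far rim is at row ~10, and the pan's inner corners are near (150,14), (568,16), (183,328) and (543,329). bar_a's left edge is at column 328.

Run:
```python
from h import *
import pickle
w=pickle.load(open('w4.pkl','rb'));k=1.5625
m=(w['img'].astype(int).sum(2)<200).astype(np.uint8);m[:,208:]=0;m[:20]=m[:20];m[125:]=0;m[:,:105]=0
m=cv2.morphologyEx(m,cv2.MORPH_OPEN,np.ones((3,3)))
c=max(cv2.findContours(m,cv2.RETR_EXTERNAL,cv2.CHAIN_APPROX_NONE)[0],key=cv2.contourArea)[:,0]
print('bbox',cv2.boundingRect(c))
for z in (12,16):
    P=np.array([px(w,u,v,z)[:2] for u,v in c+0.0],np.float32);print(z,cv2.minEnclosingCircle(P),P.min(0),P.max(0),P.mean(0))
print('depth top',px(w,237/k,120/k))
for n,u,v,z in [('farL in',150,14,2),('farR in',568,16,2),('nearL in',183,328,20),('nearR in',543,329,20),('nearL out',166,345,20),('nearR out',556,346,20),('leftfar out',124,0,20),('barA left',328,65,14),('barA leftlow',330,172,14),('tipless bladeback L',340,190,0)]:
    print(n,px(w,u/k,v/k,z).round(1), px(w,u/k,v/k).round(1))
# blade back edge & centre in tool frame
for u,v in [(345,185),(446,185),(396,100),(396,5)]:
    p=px(w,u/k,v/k);o=w['obs'];M=R.from_rotvec(o['ee_rot']).as_matrix();print('blade tool',(M.T@(p-o['position'])).round(1))
t,s=pickle.load(open('ts.pkl','rb'))
im=t['img'].astype(int)
for n,u,v,z in [('in TL',257,229,2),('in TR',416,231,2)]: print(n,px(t,u/k,v/k,z).round(1))
m=(im.sum(2)<170).astype(np.uint8);m[:,:155]=0;m[:,203:]=0;m[:145]=0;m[195:]=0
q=px(t,*np.argwhere(m)[:,::-1].mean(0),16);print('top cookie',q)
```

```text
bbox (113, 32, 77, 81)
12 ((594.0944213867188, 271.892578125), 47.19440460205078) [548.6511  225.15784] [639.82715 318.8631 ] [594.89624 271.6826 ]
16 ((593.6687622070312, 270.6006774902344), 46.6981086730957) [548.70337 224.35739] [638.92053 317.07724] [594.46234 270.39297]
depth top [589.77660418 270.04466539  15.60812506]
farL in [668.5 334.6   2. ] [668.8 335.    1. ]
farR in [664.7  17.4   2. ] [664.8  17.3   1.9]
nearL in [422.4 331.9  20. ] [415.2 342.   -0.5]
nearR in [420.2  22.4  20. ] [413.6  16.1   1.5]
nearL out [406.7 349.1  20. ] [398.7 360.1  -0.5]
nearR out [404.5   9.6  20. ] [395.8   1.5  -1.7]
leftfar out [673. 344.  20.] [673.2 344.5  19.1]
barA left [628.  198.6  14. ] [628.7 199.1  10.4]
barA leftlow [550.4 200.2  14. ] [550.3 201.8   2.2]
tipless bladeback L [535.8 194.4   0. ] [535.9 194.3   1.2]
blade tool [ 65.7 -18.7  29.7]
blade tool [65.7 17.7 30. ]
blade tool [94.2 -0.4 29.1]
blade tool [124.1  -0.4  31. ]
in TL [666.1 333.2   2. ]
in TR [664.6  18.5   2. ]
top cookie [594.38934758 271.35389242  16.        ]
```

```bash
python3 -m inch '[[-1,[-0.4,-0.4,0.4],[0,0,0]],[-1,[-0.7,-0.7,0.8],[0,0,0]],[-1,[-0.7,-0.7,0.8],[0,0,0]],[-1,[-0.6,-0.64,0.8],[0,0,0]],[-1,[0,0,0.6],[0,0,0]],[-1,[0,0,0.4],[0,-1,0]],[-1,[0,0,0],[0,0,0]],[-1,[0,0,0],[0,0,0]]]' 100
cat > st.py <<'E'
from h import *
o=bot.get_obs();M=R.from_rotvec(o['ee_rot']).as_matrix();p=o['position']
print('t',o['time_s'],'TCP',p.round(1),'F',o['force'].round(1),'w',round(o['gripper_width'],1),'tip',(p+M@[164.5,-.5,31.2]).round(1),'blade0',(p+M@[114.5,-.5,31.2]).round(1),'head',np.degrees(np.arctan2(M[1,0],M[0,0])).round(2),'pitch up',np.degrees(M[2,0]).round(2),'roll',np.degrees(M[2,1]).round(2))
E
python3 st.py
```

```text
time_s: 12.1
position: [363.6, 271.0, 62.8]
ee_rot: [-3.141, 0.008, 0.026]
force: [1.2, 0.3, -0.0]
gripper_width: 15.9
grasp_force: 98.1
t 12.1 TCP [363.6 271.   62.8] F [ 1.2  0.3 -0. ] w 15.9 tip [527.6 270.7  28.9] blade0 [477.6 270.9  29.7] head -0.28 pitch up -0.95 roll -0.02
```

```bash
python3 -m inch '[[-1,[0,0,0.25],[0,0,0]],[-1,[0,0,0.15],[0,0,0]],[-1,[0,0,0.08],[0,0,0]],[-1,[0,0,0.02],[0,0,0]],[-1,[0,0,0],[0,0,0]]]' 100;python3 st.py
```

```text
time_s: 12.72
position: [362.5, 270.9, 37.3]
ee_rot: [-3.141, 0.008, 0.027]
force: [0.0, 0.1, -0.5]
gripper_width: 16.3
grasp_force: 98.1
t 12.725 TCP [362.5 270.9  37.3] F [ 0.   0.1 -0.5] w 16.3 tip [526.4 270.6   3.2] blade0 [476.4 270.9   4.1] head -0.29 pitch up -1.0 roll -0.0
```

```bash
python3 -m inch '[[-1,[0,0,0.03],[0,0,0]],[-1,[0,0,0],[0,0,0]]]' 100;python3 st.py; python3 -m inch '[[-1,[0,0,0.03],[0,0,0]],[-1,[0,0,0],[0,0,0]]]';python3 st.py
```

```text
time_s: 12.98
position: [362.6, 271.0, 35.9]
ee_rot: [-3.141, 0.008, 0.027]
force: [-0.5, -0.3, -0.2]
gripper_width: 16.2
grasp_force: 98.2
t 12.975 TCP [362.6 271.   35.9] F [-0.5 -0.3 -0.2] w 16.2 tip [526.6 270.7   1.9] blade0 [476.6 270.9   2.7] head -0.29 pitch up -0.97 roll -0.02
time_s: 13.22
position: [362.7, 271.1, 34.4]
ee_rot: [-3.141, 0.008, 0.026]
force: [-1.3, -0.5, 3.6]
gripper_width: 16.4
grasp_force: 98.7
t 13.225 TCP [362.7 271.1  34.4] F [-1.3 -0.5  3.6] w 16.4 tip [5.266e+02 2.708e+02 4.000e-01] blade0 [476.6 271.    1.3] head -0.28 pitch up -0.97 roll -0.02
```

```bash
python3 -m inch '[[-1,[0.1,0,-0.002],[0,0,0]],[-1,[0.2,0,-0.004],[0,0,0]],[-1,[0.2,0,-0.003],[0,0,0]],[-1,[0.2,0,-0.003],[0,0,0]],[-1,[0.2,0,-0.004],[0,0,0]],[-1,[0.1,0,-0.002],[0,0,0]]]' 100;python3 st.py; python3 -m inch '[[-1,[0.12,0,-0.002],[0,0,0]],[-1,[0.12,0,-0.002],[0,0,0]],[-1,[0.12,0,-0.002],[0,0,0]],[-1,[0.12,0,-0.002],[0,0,0]]]';python3 st.py
python3 - <<'E'
from h import *
import pickle
w=get('side');pickle.dump(w,open('s5.pkl','wb'));save(w,'s5.png',(170,160,330,280))
E
```

```text
time_s: 13.98
position: [413.3, 270.6, 34.3]
ee_rot: [-3.141, 0.009, 0.027]
force: [-1.6, -0.0, 3.0]
gripper_width: 16.2
grasp_force: 98.8
t 13.975 TCP [413.3 270.6  34.3] F [-1.6 -0.   3. ] w 16.2 tip [5.772e+02 2.702e+02 2.000e-01] blade0 [527.2 270.5   1.1] head -0.31 pitch up -0.99 roll -0.01
time_s: 14.48
position: [436.8, 270.5, 34.2]
ee_rot: [-3.141, 0.008, 0.027]
force: [-1.2, -0.3, 3.2]
gripper_width: 16.2
grasp_force: 98.9
t 14.475 TCP [436.8 270.5  34.2] F [-1.2 -0.3  3.2] w 16.2 tip [6.007e+02 2.702e+02 2.000e-01] blade0 [550.7 270.5   1.1] head -0.29 pitch up -1.0 roll -0.0
s5.png scale 5.0
```

View pics/s5.png

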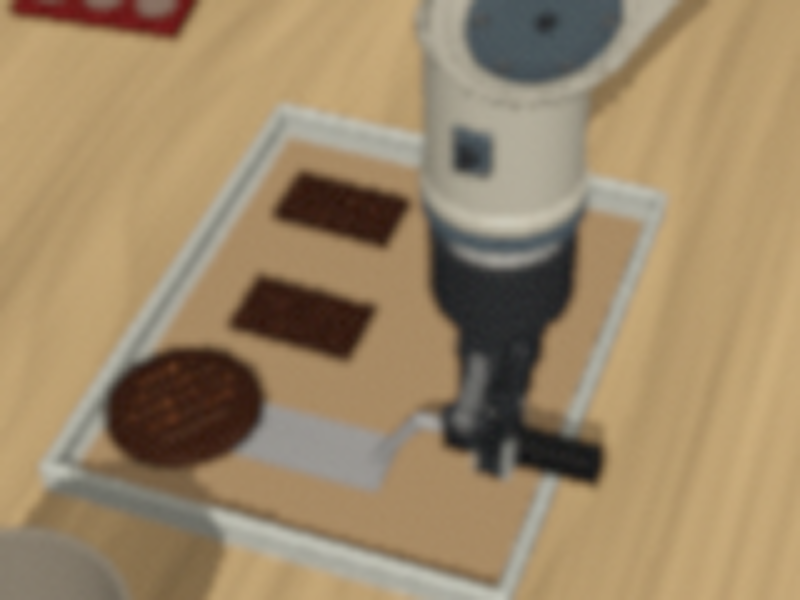

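The cookie, centred at (185,405), now rests against the far rim, and the blade is centred as it goes under the cookie's near edge. I'll continue.

```bash
python3 -m inch '[[-1,[0.12,0,-0.002],[0,0,0]],[-1,[0.12,0,-0.002],[0,0,0]],[-1,[0.12,0,-0.002],[0,0,0]],[-1,[0.12,0,-0.002],[0,0,0]],[-1,[0.12,0,-0.002],[0,0,0]],[-1,[0.12,0,-0.002],[0,0,0]],[-1,[0.12,0,-0.002],[0,0,0]],[-1,[0.12,0,-0.002],[0,0,0]]]';python3 st.py
python3 -m inch '[[-1,[0.08,0,-0.001],[0,0,0]],[-1,[0.08,0,-0.001],[0,0,0]],[-1,[0.04,0,-0.001],[0,0,0]],[-1,[0.04,0,0],[0,0,0]],[-1,[0,0,0],[0,0,0]]]';python3 st.py
python3 - <<'E'
from h import *
import pickle
w=get('wrist');pickle.dump(w,open('w6.pkl','wb'));save(w,'w6.png')
E
```

```text
time_s: 15.52
position: [484.8, 270.2, 34.2]
ee_rot: [-3.141, 0.008, 0.028]
force: [-2.6, -0.1, 3.2]
gripper_width: 16.1
grasp_force: 98.8
t 15.525 TCP [484.8 270.2  34.2] F [-2.6 -0.1  3.2] w 16.1 tip [6.487e+02 2.699e+02 1.000e-01] blade0 [598.7 270.2   1. ] head -0.29 pitch up -1.01 roll -0.0
time_s: 16.15
position: [496.7, 270.2, 34.2]
ee_rot: [-3.141, 0.008, 0.027]
force: [-1.7, -0.1, 3.1]
gripper_width: 16.4
grasp_force: 98.9
t 16.15 TCP [496.7 270.2  34.2] F [-1.7 -0.1  3.1] w 16.4 tip [6.607e+02 2.699e+02 2.000e-01] blade0 [610.7 270.1   1. ] head -0.29 pitch up -0.97 roll -0.01
w6.png scale 1.5625
```

View pics/w6.png

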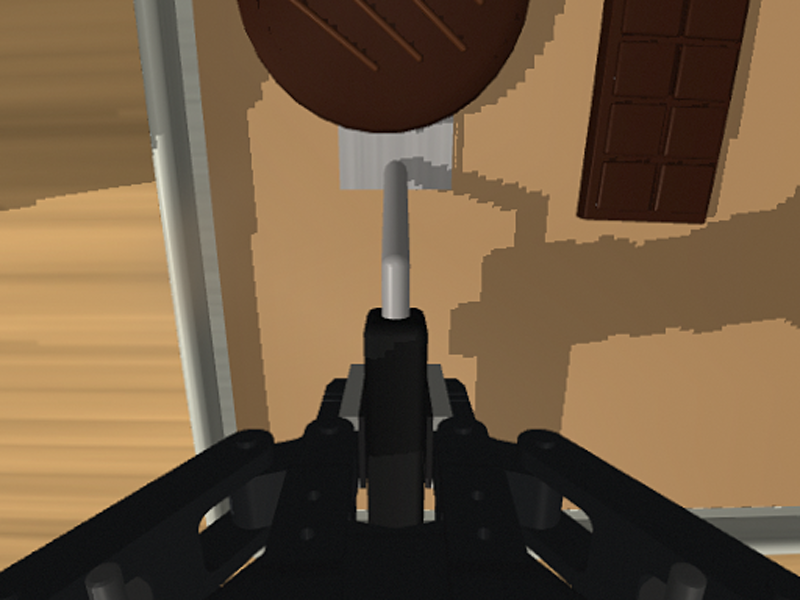

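The cookie is on the blade. Its near edge is at (387,131), ahead of the blade's back edge at row 190, and its sides are near columns 240 and 528. I'll measure the offset from the blade.

```bash
cat > ck.py <<'E'
from h import *
from scipy.optimize import least_squares
def cookie(w,zw):
    """cookie centre by circle (R47) fit to its visible dark outline at world height zw"""
    i=w['img'].astype(int);m=((i.sum(2)<225)&(i[:,:,0]-i[:,:,2]>15)).astype(np.uint8);m[110:]=0;m[:,:130]=0;m[:,360:]=0
    m=cv2.morphologyEx(m,cv2.MORPH_OPEN,np.ones((3,3)))
    c=max(cv2.findContours(m,cv2.RETR_EXTERNAL,cv2.CHAIN_APPROX_NONE)[0],key=cv2.contourArea)[:,0];c=c[c[:,1]>2]
    P=np.array([px(w,u,v,zw)[:2] for u,v in c+0.])
    r=least_squares(lambda q:np.hypot(*(P-q).T)-47,P.mean(0)+[20,0],loss='soft_l1')
    o=w['obs'];M=R.from_rotvec(o['ee_rot']).as_matrix()
    t=M.T@(np.array([*r.x,zw])-o['position'])
    print('bbox',cv2.boundingRect(c),'cookie world',r.x.round(1),'res',np.abs(r.fun).mean().round(2),'in tool',t.round(1),'rel blade x,y',(t[0]-114.5).round(1),(-t[1]-.5).round(1)); return r.x
E
python3 - <<'E'
from ck import *
import pickle
w=pickle.load(open('w6.pkl','rb'))
for z in (10,15): cookie(w,z)
E
```

```text
bbox (152, 3, 187, 82) cookie world [627.  274.2] res 0.2 in tool [130.7  -4.7  22. ] rel blade x,y 16.2 4.2
bbox (152, 3, 187, 82) cookie world [627.1 274.2] res 0.5 in tool [130.7  -4.6  17. ] rel blade x,y 16.2 4.1
```

```bash
python3 -m inch '[[-1,[0.05,-0.025,-0.001],[0,0,0]],[-1,[0.05,-0.025,-0.001],[0,0,0]],[-1,[0.04,-0.02,0],[0,0,0]],[-1,[0.02,-0.01,0],[0,0,0]],[-1,[0,0,0],[0,0,0]]]';python3 st.py
python3 - <<'E'
from ck import *
import pickle
w=get('wrist');cookie(w,11)
E
```

```text
time_s: 16.82
position: [504.7, 274.3, 34.1]
ee_rot: [-3.141, 0.008, 0.027]
force: [-1.1, 0.5, 3.0]
gripper_width: 16.3
grasp_force: 98.9
t 16.825 TCP [504.7 274.3  34.1] F [-1.1  0.5  3. ] w 16.3 tip [6.687e+02 2.740e+02 1.000e-01] blade0 [618.7 274.2   1. ] head -0.29 pitch up -0.98 roll -0.01
bbox (151, 3, 191, 97) cookie world [627.4 277.6] res 0.25 in tool [123.1  -3.9  21. ] rel blade x,y 8.6 3.4
```

```bash
python3 -m inch '[[-1,[0,0,-0.02],[0,0.5,0]],[-1,[0,0,-0.03],[0,0.5,0]],[-1,[0,0,-0.05],[0,0.5,0]],[-1,[0,0,-0.1],[0,0,0]],[-1,[-0.05,0,-0.15],[0,0,0]],[-1,[-0.1,0,-0.2],[0,0,0]],[-1,[-0.12,0,-0.2],[0,0,0]],[-1,[-0.1,0,-0.1],[0,0,0]],[-1,[-0.05,0,-0.05],[0,0,0]],[-1,[0,0,0],[0,0,0]]]';python3 st.py
python3 - <<'E'
from ck import *
import pickle
w=get('wrist');pickle.dump(w,open('w7.pkl','wb'));z=bot.get_obs()['position'][2]-31.2+2.5+9;cookie(w,z)
E
```

```text
time_s: 18.12
position: [483.0, 274.3, 79.0]
ee_rot: [-3.141, 0.008, -0.014]
force: [0.8, 0.5, -2.8]
gripper_width: 16.1
grasp_force: 98.1
t 18.125 TCP [483.  274.3  79. ] F [ 0.8  0.5 -2.8] w 16.1 tip [647.8 274.   49.3] blade0 [597.8 274.3  48.9] head -0.28 pitch up 0.51 roll -0.01
bbox (153, 3, 188, 99) cookie world [605.7 277.8] res 0.51 in tool [122.6  -4.1  21. ] rel blade x,y 8.1 3.6
```

```bash
python3 -m inch '[[-1,[0,0,-0.1],[0,0,0]],[-1,[0,0,-0.25],[0,0,0]],[-1,[0,0,-0.35],[0,0,0]],[-1,[0,0,-0.35],[0,0,0]],[-1,[0,0,-0.25],[0,0,0]],[-1,[0,0.03,-0.1],[0,0,0]],[-1,[0,0.1,0],[0,0,0]],[-1,[0,0.2,0],[0,0,0]],[-1,[0,0.3,0],[0,0,0]],[-1,[0,0.4,0],[0,0,0]],[-1,[0,0.5,0],[0,0,0]],[-1,[0,0.6,0],[0,0,0]]]'
python3 -m inch '[[-1,[0.03,0.7,0],[0,0,0]],[-1,[0.06,0.8,0],[0,0,0]],[-1,[0.08,0.9,0],[0,0,0]],[-1,[0.08,0.9,0],[0,0,0]],[-1,[0.08,0.9,0],[0,0,0]],[-1,[0.08,0.9,0],[0,0,0]],[-1,[0.08,0.8,0],[0,0,0]],[-1,[0.08,0.7,0],[0,0,0]],[-1,[0.06,0.6,0],[0,0,0]],[-1,[0.03,0.5,0],[0,0,0]],[-1,[0,0.4,0],[0,0,0]],[-1,[0,0.3,0],[0,0,0]]]'
python3 -m inch '[[-1,[0,0.2,0],[0,0,0]],[-1,[0,0.08,0],[0,0,1]],[-1,[0,0,0],[0,0,2]],[-1,[0,0,0],[0,0,2.5]],[-1,[0,0,0],[0,0,2]],[-1,[0,0,0],[0,0,1]],[-1,[0,0,0],[0,0,0.6]],[-1,[0,0,0],[0,0,0]]]';python3 st.py
python3 - <<'E'
from ck import *
import pickle
w=get('wrist');pickle.dump(w,open('w8.pkl','wb'));save(w,'w8.png');z=bot.get_obs()['position'][2]-31.2+2.5+9;cookie(w,z)
E
```

```text
time_s: 19.68
position: [481.7, 166.0, 148.8]
ee_rot: [3.141, -0.008, 0.013]
force: [0.4, -0.2, -1.7]
gripper_width: 16.3
grasp_force: 98.0
time_s: 21.18
position: [512.2, -253.6, 149.0]
ee_rot: [-3.141, 0.009, -0.013]
force: [-0.5, 0.3, -2.0]
gripper_width: 16.0
grasp_force: 98.0
time_s: 22.18
position: [512.8, -266.3, 149.2]
ee_rot: [-3.13, 0.257, -0.014]
force: [0.2, 0.3, -3.1]
gripper_width: 16.2
grasp_force: 98.0
t 22.175 TCP [ 512.8 -266.3  149.2] F [ 0.2  0.3 -3.1] w 16.2 tip [ 675.4 -292.7  119.4] blade0 [ 626.1 -284.5  119. ] head -9.39 pitch up 0.49 roll -0.08
w8.png scale 1.5625
bbox (152, 3, 189, 107) cookie world [ 633.9 -282. ] res 0.9 in tool [121.9  -4.3  20.7] rel blade x,y 7.4 3.8
```

View pics/w8.png

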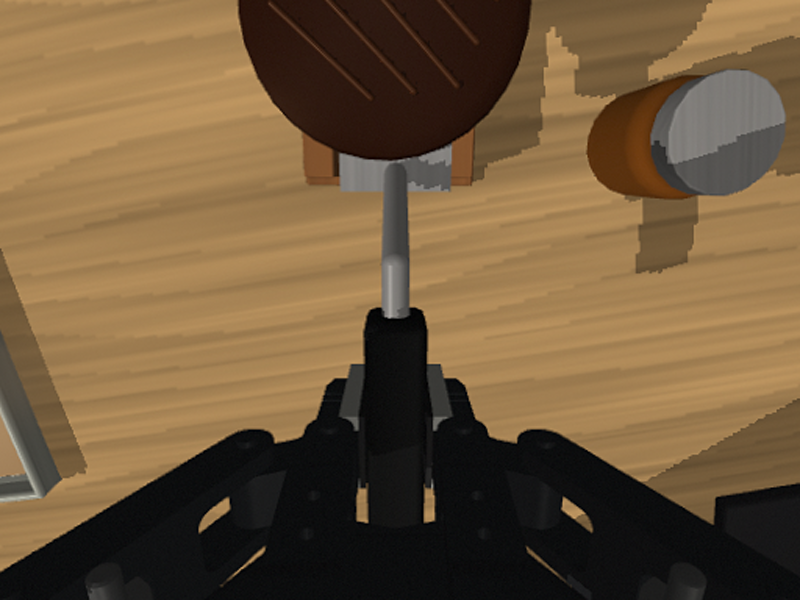

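The cookie is steady, with its near edge at row 160. Below it, the rails' outer edges are near columns 304 and 474 at rows 140–180, and the blade's sides are at 340 and 452, between the rails.

Run:
```python
from h import *
import pickle
w=pickle.load(open('w8.pkl','rb'));k=1.5625;o=w['obs'];M=R.from_rotvec(o['ee_rot']).as_matrix()
T=lambda p:(M.T@(p-o['position'])).round(1)
for v in (95,100,105,110,114):
    r=w['img'][v].astype(int);print(v,[(u,*r[u]) for u in list(range(190,220,2))+list(range(286,308,2))] if v==105 else '')
    print(v,T(px(w,304/k,v,45)),T(px(w,474/k,v,45)),px(w,310/k,v).round(1),px(w,466/k,v).round(1))
for P in ([634.2-55*.9866+36*.1633,-281.7+55*.1633+36*.9866,45],[634.2-55*.9866-44*.1633,-281.7+55*.1633-44*.9866,45],[634.2-55*.9866+44*.1633,-281.7+55*.1633+44*.9866,45]): print('pred px x1.5625',np.array(proj(w,P))*k)
```

```text
95 
95 [ 81.2 -47.  105. ] [ 81.2  39.6 104.8] [ 600.9 -236.3   45.6] [ 588.  -314.7   44.4]
100 
100 [ 77.4 -47.2 104.9] [ 77.3  39.8 104.8] [ 597.1 -235.6   46. ] [ 584.2 -314.2   44.6]
105 [(190, np.int64(164), np.int64(129), np.int64(83)), (192, np.int64(165), np.int64(130), np.int64(84)), (194, np.int64(131), np.int64(96), np.int64(59)), (196, np.int64(124), np.int64(80), np.int64(44)), (198, np.int64(127), np.int64(82), np.int64(46)), (200, np.int64(129), np.int64(83), np.int64(48)), (202, np.int64(128), np.int64(81), np.int64(44)), (204, np.int64(128), np.int64(82), np.int64(45)), (206, np.int64(127), np.int64(82), np.int64(44)), (208, np.int64(129), np.int64(83), np.int64(47)), (210, np.int64(129), np.int64(82), np.int64(45)), (212, np.int64(113), np.int64(72), np.int64(40)), (214, np.int64(49), np.int64(30), np.int64(17)), (216, np.int64(49), np.int64(28), np.int64(12)), (218, np.int64(135), np.int64(133), np.int64(130)), (286, np.int64(136), np.int64(133), np.int64(130)), (288, np.int64(108), np.int64(98), np.int64(91)), (290, np.int64(128), np.int64(81), np.int64(44)), (292, np.int64(129), np.int64(82), np.int64(46)), (294, np.int64(128), np.int64(81), np.int64(44)), (296, np.int64(129), np.int64(84), np.int64(46)), (298, np.int64(127), np.int64(81), np.int64(45)), (300, np.int64(129), np.int64(83), np.int64(45)), (302, np.int64(85), np.int64(52), np.int64(27)), (304, np.int64(104), np.int64(82), np.int64(53)), (306, np.int64(104), np.int64(81), np.int64(52))]
105 [ 73.5 -47.4 104.9] [ 73.5  39.9 104.8] [ 593.5 -234.5   44.4] [ 580.3 -313.8   44.2]
110 
110 [ 69.6 -47.6 104.9] [ 69.6  40.1 104.7] [ 589.7 -233.7   44.2] [ 576.5 -313.2   45.1]
114 
114 [ 66.5 -47.7 104.8] [ 66.5  40.2 104.7] [ 587.2 -226.6    8.1] [ 572.1 -318.1    8. ]
pred px x1.5625 [317.88068197 178.26843454]
pred px x1.5625 [472.53074933 178.34191348]
pred px x1.5625 [302.46445314 178.31937038]
```

```bash
python3 -m inch '[[-1,[0,-0.015,0.05],[0,-0.25,0]],[-1,[0,-0.02,0.15],[0,-0.25,0]],[-1,[0,0,0.25],[0,0,0]],[-1,[0,0,0.3],[0,0,0]],[-1,[0,0,0.25],[0,0,0]],[-1,[0,0,0.15],[0,0,0]],[-1,[0,0,0.05],[0,0,0]],[-1,[0,0,0],[0,0,0]]]';python3 st.py
python3 - <<'E'
from ck import *
w=get('wrist');z=bot.get_obs()['position'][2]-31.2+2.5+9;cookie(w,z)
E
python3 -m inch '[[-1,[0,0,0.06],[0,0,0]],[-1,[0,0,0.08],[0,0,0]],[-1,[0,0,0.06],[0,0,0]],[-1,[0,0,0.04],[0,0,0]],[-1,[0,0,0],[0,0,0]]]';python3 st.py
```

```text
time_s: 23.22
position: [513.3, -264.7, 89.2]
ee_rot: [-3.13, 0.257, -0.0]
force: [0.4, -0.5, -1.5]
gripper_width: 16.5
grasp_force: 98.0
t 23.225 TCP [ 513.3 -264.7   89.2] F [ 0.4 -0.5 -1.5] w 16.5 tip [ 675.7 -290.9   58. ] blade0 [ 626.3 -282.8   58. ] head -9.39 pitch up 0.0 roll -0.08
bbox (152, 3, 188, 107) cookie world [ 631.3 -281.9] res 3.28 in tool [119.2  -2.2  19.4] rel blade x,y 4.7 1.7
time_s: 23.9
position: [513.0, -264.5, 77.0]
ee_rot: [-3.13, 0.257, 0.001]
force: [0.1, 0.1, -2.7]
gripper_width: 15.8
grasp_force: 98.0
t 23.9 TCP [ 513.  -264.5   77. ] F [ 0.1  0.1 -2.7] w 15.8 tip [ 675.4 -290.8   45.7] blade0 [ 626.1 -282.7   45.7] head -9.39 pitch up -0.03 roll -0.09
```

```bash
python3 -m inch '[[-1,[0,0,0.03],[0,0,0]],[-1,[0,0,0.03],[0,0,0]],[-1,[0,0,0.03],[0,0,0]],[-1,[0,0,0.03],[0,0,0]],[-1,[0,0,0.03],[0,0,0]],[-1,[0,0,0.03],[0,0,0]],[-1,[0,0,0],[0,0,0]]]';python3 st.py
python3 -m inch '[[-1,[0,0,0.06],[0,0,0]],[-1,[0,0,0.08],[0,0,0]],[-1,[0,0,0.06],[0,0,0]],[-1,[0,0,0],[0,0,0]]]';python3 st.py
python3 - <<'E'
from ck import *
import pickle
w=get('wrist');pickle.dump(w,open('w9.pkl','wb'));cookie(w,54)
t=get('top');pickle.dump(t,open('t9.pkl','wb'))
E
```

```text
time_s: 24.78
position: [513.1, -264.5, 68.1]
ee_rot: [-3.13, 0.257, 0.0]
force: [-0.5, 0.2, -1.4]
gripper_width: 15.9
grasp_force: 98.2
t 24.775 TCP [ 513.1 -264.5   68.1] F [-0.5  0.2 -1.4] w 15.9 tip [ 675.4 -290.9   36.8] blade0 [ 626.1 -282.7   36.8] head -9.39 pitch up -0.02 roll -0.08
time_s: 25.28
position: [512.9, -264.4, 57.8]
ee_rot: [-3.129, 0.257, 0.001]
force: [-0.2, -0.4, -0.8]
gripper_width: 16.2
grasp_force: 98.2
t 25.275 TCP [ 512.9 -264.4   57.8] F [-0.2 -0.4 -0.8] w 16.2 tip [ 675.3 -290.7   26.5] blade0 [ 625.9 -282.6   26.5] head -9.39 pitch up -0.04 roll -0.09
bbox (142, 3, 208, 107) cookie world [ 632.3 -281.2] res 2.32 in tool [120.5  -3.    3.7] rel blade x,y 6.0 2.5
```

```bash
python3 -m inch '[[-1,[-0.05,0,0],[0,0,0]],[-1,[-0.15,0,0],[0,0,0]],[-1,[-0.25,0,0],[0,0,0]],[-1,[-0.3,0,0],[0,0,0]],[-1,[-0.4,0,0],[0,0,0]],[-1,[-0.4,0,0],[0,0,0]],[-1,[-0.5,0,0],[0,0,0]],[-1,[-0.5,0,0],[0,0,0]],[-1,[-0.4,0,0],[0,0,0]],[-1,[-0.2,0,0],[0,0,0]],[-1,[0,0,0],[0,0,0]]]';python3 st.py
python3 -m inch '[[-1,[0,0,0.15],[0,0,0]],[-1,[0,0,0.2],[0,0,0]],[-1,[0,0,0.1],[0,0,0]],[-1,[0,0,0.04],[0,0,0]],[-1,[0,0,0],[0,0,0]]]';python3 st.py
```

```text
time_s: 26.75
position: [357.2, -238.8, 58.4]
ee_rot: [-3.13, 0.258, -0.0]
force: [-0.1, -0.6, -1.2]
gripper_width: 15.9
grasp_force: 98.2
t 26.75 TCP [ 357.2 -238.8   58.4] F [-0.1 -0.6 -1.2] w 15.9 tip [ 519.6 -265.2   27.2] blade0 [ 470.3 -257.    27.2] head -9.42 pitch up 0.0 roll -0.08
time_s: 27.38
position: [357.7, -238.8, 33.5]
ee_rot: [-3.129, 0.257, 0.001]
force: [-0.7, -1.0, -1.7]
gripper_width: 16.5
grasp_force: 98.2
t 27.375 TCP [ 357.7 -238.8   33.5] F [-0.7 -1.  -1.7] w 16.5 tip [ 520.1 -265.     2.2] blade0 [ 470.8 -256.9    2.2] head -9.39 pitch up -0.03 roll -0.09
```

Check the cookie from above while creeping down to contact.

```bash
python3 -m inch '[[-1,[0,0,0.02],[0,0,0]],[-1,[0,0,0.02],[0,0,0]],[-1,[0,0,0],[0,0,0]]]';python3 st.py
python3 - <<'E'
from h import *
import pickle
t=get('top');k=1.5625
i=t['img'].astype(int);m=(i.sum(2)<170).astype(np.uint8);m[:,:345]=0;m[:,390:]=0;m[:130]=0;m[182:]=0
m=cv2.morphologyEx(m,cv2.MORPH_OPEN,np.ones((3,3)))
c=max(cv2.findContours(m,cv2.RETR_EXTERNAL,cv2.CHAIN_APPROX_NONE)[0],key=cv2.contourArea);(u,v),r=cv2.minEnclosingCircle(c)
print(u,v,r,px(t,u,v,57),px(t,u,v))
D=t['depth'];print('top z',[px(t,u+a,v+b)[2].round(1) for a,b in((0,0),(-8,0),(8,0),(0,8),(0,-8))])
save(t,'t10.png',(300,110,460,230))
E
```

```text
time_s: 27.75
position: [357.8, -238.9, 31.8]
ee_rot: [-3.13, 0.257, -0.0]
force: [-0.2, 0.8, -0.5]
gripper_width: 16.2
grasp_force: 98.2
t 27.75 TCP [ 357.8 -238.9   31.8] F [-0.2  0.8 -0.5] w 16.2 tip [ 520.2 -265.2    0.6] blade0 [ 470.9 -257.     0.6] head -9.39 pitch up 0.01 roll -0.07
367.8902587890625 156.03659057617188 15.71908187866211 [ 634.21775504 -281.16564324   57.        ] [ 634.39284222 -281.41187516   55.8332027 ]
top z [np.float64(55.8), np.float64(61.2), np.float64(58.6), np.float64(59.1), np.float64(56.4)]
t10.png scale 5.0
```

View pics/t10.png

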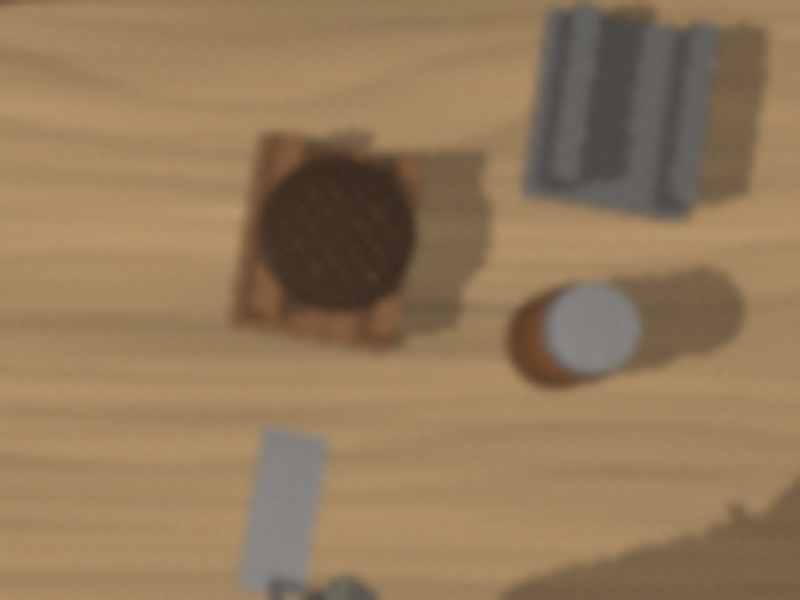

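The cookie, centred at (337,232), lies centred on the wooden stand with both rails visible beneath it, and the blade is clear on bare worktop at (285,510). I'll touch down, release and rise.

```bash
python3 -m inch '[[-1,[0,0,0.015],[0,0,0]],[-1,[0,0,0.01],[0,0,0]],[-1,[0,0,0],[0,0,0]]]' 20;python3 st.py
python3 -m inch '[[1,[0,0,0],[0,0,0]],[1,[0,0,0],[0,0,0]],[1,[0,0,0],[0,0,0]],[1,[0,0,0],[0,0,0]],[1,[0,0,0],[0,0,0]],[1,[0,0,-0.2],[0,0,0]],[1,[0,0,-0.5],[0,0,0]],[1,[0,0,-0.8],[0,0,0]],[1,[0,0,-0.9],[0,0,0]],[1,[0,0,-0.6],[0,0,0]],[1,[0,0,0],[0,0,0]],[1,[0,0,0],[0,0,0]]]';python3 st.py
python3 - <<'E'
from h import *
w=get('wrist');d=w
# blade/handle heights by depth at their expected places
for P in ([470,-257,2.5],[510,-263.5,1.7],[358,-239,56],[380,-242.5,56]):
    u,v=proj(w,P);print(P,(round(u),round(v)),px(w,u,v).round(1) if 0<=u<512 and 0<=v<384 else '')
E
```

```text
time_s: 28.18
position: [357.9, -239.0, 30.8]
ee_rot: [-3.13, 0.257, -0.001]
force: [-2.4, 1.2, 8.6]
gripper_width: 16.2
grasp_force: 99.5
t 28.175 TCP [ 357.9 -239.    30.8] F [-2.4  1.2  8.6] w 16.2 tip [ 5.203e+02 -2.653e+02 -3.000e-01] blade0 [ 4.710e+02 -2.571e+02 -3.000e-01] head -9.39 pitch up 0.03 roll -0.06
time_s: 29.68
position: [357.3, -238.7, 180.2]
ee_rot: [-3.129, 0.257, 0.0]
force: [-0.1, 0.6, 0.9]
gripper_width: 85.2
grasp_force: 0.0
t 29.675 TCP [ 357.3 -238.7  180.2] F [-0.1  0.6  0.9] w 85.2 tip [ 519.7 -265.   148.9] blade0 [ 470.4 -256.9  148.9] head -9.39 pitch up -0.02 roll -0.09
[470, -257, 2.5] (253, 63) [ 469.9 -257.     3. ]
[510, -263.5, 1.7] (253, 19) [ 510.  -263.5    1.5]
[358, -239, 56] (254, 186) [ 357.6 -238.9   54.5]
[380, -242.5, 56] (254, 163) [ 379.9 -242.5   55.6]
```

Spatula lies flat on its blade, the gripper is clear, and the cookie is centred on the stand.

```bash
python3 -c "
from cell import bot
print(bot.job_done())"
```

```text
the job is handed in; nothing more can be done
None
```

The job is handed in, at about 30 s of the 67 s: the cookie lies centred on the wooden stand's two rails, the spatula is flat on the bare worktop, blade down, and the bars, jug and jar were not touched.

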